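# Change the hanging tag on the cheese sign stand

### The job

The sign by the cheese board still shows bread: take the walnut-brown tag off the hook of the black sign stand and stand it upright in the free groove of the wooden tag block, right down in the groove (either way round). Then take the mustard-yellow tag from the block and hang it by its brass bail on that hook, with its pictured face outward, that is, away from the stand's post and to the side the hook points to. Leave the burgundy tag in its groove and leave the ramekins alone.

Things in the scene. Friction and masses are not known exactly. Their poses are not given: they have to be found in the camera images.
- tag_walnut: Brown tag with a bread-slice picture, hung on the hook at first, picture outward. Rigid, 60 g: plate 8 mm thick (x), 56 wide (y), 64 tall (z), brass wire bail fixed upright on its top edge. Origin: centre of the plate's lower edge; z up to the bail; -x: the way its picture looks (+x: plain back). Good hold: its two side edges, 56 mm apart, 14 mm below the plate's top.
- tag_walnut_bail (a point): Middle of the underside of the walnut tag's bail crown, 88 mm above the tag's origin; axes as the tag's. All three bails: wire 4 mm thick, in the plate's plane; opening 30 wide (y), 24 high, from z = 64 (plate top) to 88 (under the crown), its upper corners cut at 45 degrees over 6 mm; overall top at z = 92.
- tag_mustard: Mustard-yellow tag with a cheese picture (yellow wedge with holes); at first it stands in one of the two occupied grooves of the block, plain back towards the robot, picture away. Same shape, frame, weight and bail as tag_walnut.
- tag_mustard_bail (a point): Middle of the underside of the mustard tag's bail crown, 88 mm above the tag's origin; axes as the tag's.
- tag_burgundy: Burgundy-red tag with a jam-jar picture, same shape and frame, in the other occupied groove, plain back towards the robot. It stays there.
- stand: Black steel sign stand, fixed, 162 mm tall. Round foot, radius 44, 10 high, centred at x = +8. Flat post 14 wide (y), front face at x = +22, 156 high; from its top an arm runs forward (-x) to a J hook (see hook_notch). Origin on the worktop; z up; -x is outward, the way the hook points.
- hook_notch (a point): Middle of the hook's notch floor, where the bail's crown rests: (1, 0, 150) mm in the stand's frame, same axes. The hook is a strap 14 wide (y), 3 thick; notch between a step at stand x = +8 (6 high) and the foot of the lip at x = -5. The lip is 3 thick, leans out to x = -10, its top is 12 above the notch floor.
- post_mid (a point): Point inside the stand's post: (24, 0, 105) mm in the stand's frame.
- tag_block: Light wooden block, fixed, 136 mm long (x), 74 wide (y), 30 high, with three grooves right across it along y, open at both ends, at x = -42, 0, +42. Groove: 12 wide, 20 deep (floor at z = 10), mouth widened to 20 by 4 mm chamfers. A tag stands in it with its faces towards the block's +x and -x, leaning by up to 15 degrees. Origin: centre of the underside; z up.
- groove_0 (a point): Middle of the floor of the free groove, at x = -42 of the block, the end nearest the robot; axes as the block's. The tags are in the other two grooves, either way about.
- ramekin_2: White ramekin of dip with a spoon, about 133 mm wide, 125 tall, loose, behind the stand. Origin at its underside.
- ramekin_3: White ramekin of red jam with a spoon, about 132 mm wide, 132 tall, loose, behind the gap between stand and block. Origin at its underside.
Not all that is in view belongs to the job. There is more than one size of the tag_mustard; the job needs the largest.

How it is judged:
By the outcome, as a careful person would: the job done as asked, in the order asked, and still so for the second after the job is handed in, with the robot touching nothing.
It also fails if it takes over 58 s, if anything falls off the work surface, if the arm or the gripper's body presses on something with over 40 N, if the wrist force passes 120 N, or if a joint passes its speed limit or range.

### The arm

A 6-joint arm with a two-finger parallel gripper is mounted at the origin on a cart in front of the work surface, level with it; the furniture and walls round the work are solid. World frame = base frame: x ahead of the robot, y to its left, z up, the work surface at z = 0. Lengths are in m, angles in rad, forces in N, time in s.
With the tool pointing down it reaches from about 0.25 to 0.725 m from the base axis. Payload 4 kg.
Tool frame: the origin (TCP) lies on the centre line of the jaws, within the pads' length; the fingertips stand 22 mm ahead of it and the grasp point (between the pads) lies 3 mm ahead of it; z points along the fingers, y is the direction in which the jaws open and shut (so a half turn about z gives the same grasp; the last joint's range is limited). The gripper opens to 85 mm and grips with 20 to 120 N. Pads are 22 mm wide; open, the fingers measure 114 mm over their backs; the gripper's body (76 mm by 85 mm) begins 54 mm behind the grasp point. The pads swing forward as they close: fully open they stand 13 mm farther back than shut.
Start: joints at [1.318, 0.241, 0.005, 1.335, 0, 1.571], TCP at [0.125, 0.484, 0.253] pointing down, gripper open.
Joint ranges: [-2.72, 2.72], [-1.05, 1.87], [-1.09, 1.28], [-1.99, 2.15], [-1.42, 1.44], [-3.14, 3.14]. Speed limits (rad/s): [2.79, 2.79, 3.14, 3.14, 3.14, 3.14].

### API

Orientations are given as a 3x3 rotation matrix whose columns are the frame's x, y, z axes.
In Python, from bench import env gives the robot as it stands. Calls block until the motion is done:
- env.move_ptp(position, orientation): joint-space move of the TCP to a pose.
- env.move_straight(position, rotation=None, v=0.15): straight line of the TCP; rotation=None keeps the orientation; v is the mean speed in m/s.
- env.move_j(angles): joint-space move.
- env.gripper_to(opening): finger opening in m; the grip force is fixed at half the most; returns when the fingers have stopped.
- env.sleep(seconds).
- env.inverse_kinematics(position, orientation): joint angles nearest the present ones, or None.
- env.camera(name): name is "scene" or "top"; returns a dict with "pixels" (400x640x3 uint8, blue, green, red), "range_z" (400x640 float32, m along the optical axis (not along the pixel's ray), 0 where there is no reading), "fx", "fy", "cx", "cy" (pixels), "k1" (the pictures are not rectified: a ray, as slopes to the right and down, at radius r is drawn at 1 + k1 r^2 times it, then the intrinsics apply), "rvec" (rotation vector, rad) and "tvec" (3), from world to camera coordinates, as OpenCV has them. Camera axes: x right, y down, z forward; pixel columns grow to the right and rows downward; lengths in m; the calibration is good to about 2 mm. A picture is of the moment at which its call begins.
A pose or a line that the arm cannot do raises env.PlanningError and nothing moves.
- env.job_done(): hands the job in, once; it reports no verdict.
Trained networks look in the newest picture that a camera, given by its name, has taken for a name from the list of things; names that differ only in an ending like _2 or _b are one class to them, and where a whole thing is asked for, a point or a joint stands for the part that bears it (a point fixed in the world has none). Each returns a list of dicts, best first, with "conf" (0 to 1); they miss things now and then, are a little off and sometimes report something else, mostly with a low value. They report only what shows in the picture. A call takes as long as a camera call. They do not tell look-alikes from the thing itself.
- env.spot_in(camera, target): "rect" ([left, top, width, height] in pixels, round what is visible of it).
Readings, each from a call of its own:
- env.current_time(): time.
- env.current_q(): joint angles.
- env.current_joint_velocities(): joint speeds.
- env.current_tau(): joint torques, N m.
- env.current_tool_pos(): TCP position.
- env.current_eef_rot(): TCP orientation.
- env.current_ft_force(): force on the tool from outside, world axes, zero at the start.
- env.current_wrist_torque(): the same for the moment, N m.
- env.current_gripper_width(): finger opening in m.
Only numpy, scipy, OpenCV 4.12 (cv2) and the standard library are available. Lean on these libraries where they do the work, as an engineer would, in place of code of your own. Each camera call takes 0.05 s, during which the arm holds its last target.

## Working session

There is one attempt and no reset: what is moved stays moved. The work goes in short steps, each a Python script; the robot and the scene stay as the last script left them, time stands still between calls to the robot, and variables do not carry over. Pictures are saved under pics/ and viewed, and the job is handed in when it is done.

```bash
ls; mkdir -p pics; cat > h.py <<'E'
import numpy as np, cv2, pickle
from bench import env
def snap(n,tag):
    c=env.camera(n); cv2.imwrite(f"pics/{tag}_{n}.png",c["pixels"]); pickle.dump(c,open(f"pics/{tag}_{n}.pkl","wb")); return c
def load(n,tag): return pickle.load(open(f"pics/{tag}_{n}.pkl","rb"))
def cloud(c):
    h,w=c["range_z"].shape; u,v=np.meshgrid(np.arange(w),np.arange(h))
    K=np.array([[c["fx"],0,c["cx"]],[0,c["fy"],c["cy"]],[0,0,1.]])
    p=cv2.undistortPoints(np.stack([u,v],-1).reshape(-1,1,2).astype(float),K,np.array([c["k1"],0,0,0.])).reshape(h,w,2)
    z=c["range_z"]; P=np.stack([p[...,0]*z,p[...,1]*z,z],-1)
    R=cv2.Rodrigues(np.array(c["rvec"],float))[0]; t=np.array(c["tvec"],float).ravel()
    W=(P-t)@R; W[z==0]=np.nan; return W
def proj(c,X):
    K=np.array([[c["fx"],0,c["cx"]],[0,c["fy"],c["cy"]],[0,0,1.]])
    return cv2.projectPoints(np.array(X,float).reshape(-1,1,3),np.array(c["rvec"],float),np.array(c["tvec"],float),K,np.array([c["k1"],0,0,0.]))[0].reshape(-1,2)
E
python3 - <<'E'
from h import *
for n in("scene","top"):
    c=snap(n,"a"); print(n,c["fx"],c["k1"],(-cv2.Rodrigues(np.array(c["rvec"],float))[0].T@np.array(c["tvec"],float).ravel()).round(3))
    for t in("tag_walnut","tag_mustard","tag_burgundy","stand","tag_block","ramekin_2"):
        print(t,[(np.round(d["rect"]).tolist(),round(d["conf"],2)) for d in env.spot_in(n,t)][:5])
print(env.current_time())
E
```

```text
pics
scene 473.6640369079166 -0.0001912230157032487 [0.264 0.44  0.73 ]
tag_walnut [([372.0, 141.0, 26.0, 35.0], 0.92), ([358.0, 134.0, 38.0, 76.0], 0.31)]
tag_mustard [([269.0, 263.0, 23.0, 51.0], 0.85), ([219.0, 320.0, 25.0, 23.0], 0.52), ([315.0, 247.0, 10.0, 26.0], 0.45)]
tag_burgundy [([246.0, 257.0, 24.0, 40.0], 0.57)]
stand [([361.0, 133.0, 39.0, 75.0], 0.93)]
tag_block []
ramekin_2 [([266.0, 150.0, 59.0, 60.0], 0.86), ([211.0, 175.0, 71.0, 86.0], 0.74)]
top 390.6566042037057 -0.019729579497692534 [0.484 0.023 0.959]
tag_walnut [([410.0, 193.0, 29.0, 18.0], 0.79)]
tag_mustard [([260.0, 214.0, 24.0, 5.0], 0.61), ([317.0, 209.0, 6.0, 10.0], 0.49)]
tag_burgundy [([256.0, 190.0, 29.0, 10.0], 0.78)]
stand [([398.0, 188.0, 42.0, 33.0], 0.9), ([254.0, 184.0, 40.0, 65.0], 0.72)]
tag_block [([258.0, 183.0, 35.0, 62.0], 0.68), ([398.0, 192.0, 44.0, 34.0], 0.64)]
ramekin_2 [([273.0, 122.0, 62.0, 54.0], 0.82), ([341.0, 115.0, 60.0, 57.0], 0.68), ([409.0, 189.0, 29.0, 23.0], 0.46)]
0.7
```

View pics/a_scene.png

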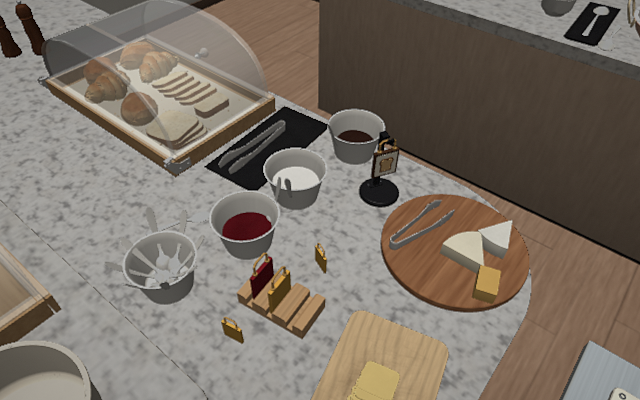

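View pics/a_top.png

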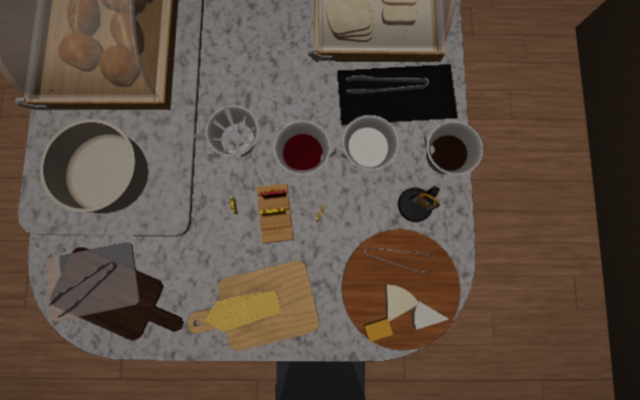

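```bash
python3 - <<'E'
from h import *
a=load("scene","a")["pixels"];b=load("top","a")["pixels"]
cv2.imwrite("pics/c1.png",cv2.resize(a[230:360,190:350],None,fx=5,fy=4.6,interpolation=2))
cv2.imwrite("pics/c2.png",cv2.resize(a[110:230,320:440],(600,600),interpolation=2))
cv2.imwrite("pics/c3.png",cv2.resize(b[170:260,240:450],None,fx=3.8,fy=3.8,interpolation=2))
E
```

```text
(no output)
```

View pics/c1.png

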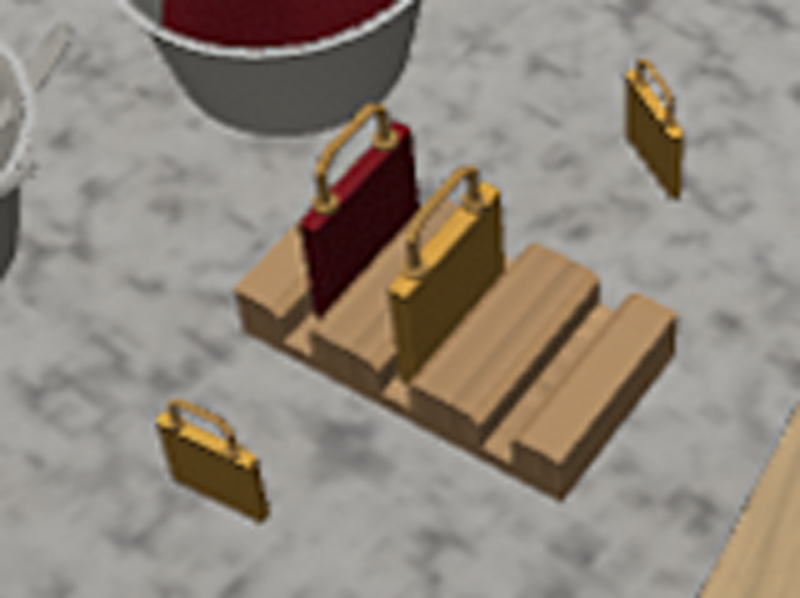

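View pics/c2.png

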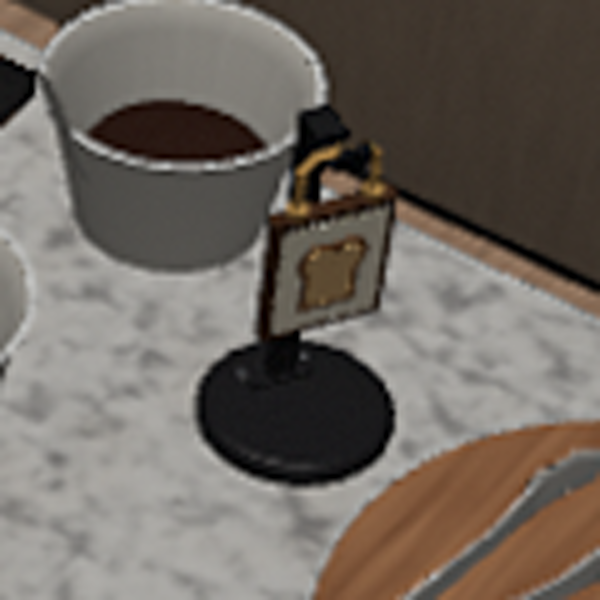

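View pics/c3.png

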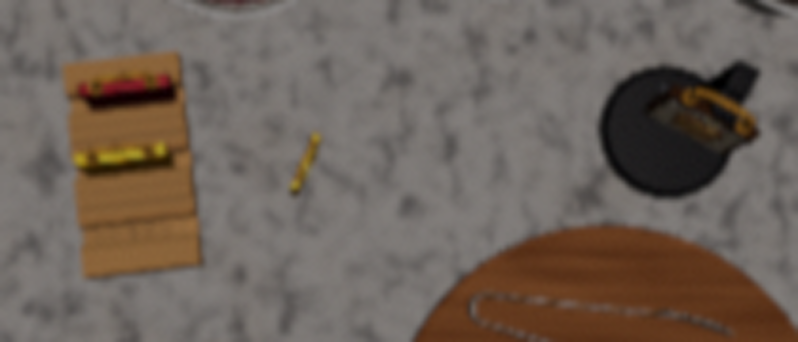

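```bash
python3 - <<'E'
from h import *
for n in("scene","top"):
    c=load(n,"a");W=cloud(c)
    P=W.reshape(-1,3);ok=np.isfinite(P[:,0])
    print(n, np.nanmedian(P[:,2]), ok.mean())
    print("invvalid", [ (W[v,u].round(3)) for v,u in ([(280,280),(278,260),(150,385),(330,232),(258,320)] if n=="scene" else [(190,272),(211,272),(200,415),(205,233),(213,320)])])
    # region points by height, block
    m=(P[:,2]>.02)&(P[:,2]<.04)&(np.hypot(P[:,0]-.44,P[:,1]-.14)<.12)
    print(m.sum(),P[m].mean(0).round(3), cv2.minAreaRect((P[m,:2]*1000).astype(np.float32)))
E
```

```text
scene 1.852396934509364e-05 0.9960703125
invvalid [array([0.595, 0.119, 0.074]), array([0.633, 0.13 , 0.057]), array([ 0.618, -0.222,  0.125]), array([0.61 , 0.222, 0.034]), array([0.593, 0.015, 0.03 ])]
1757 [0.43  0.139 0.027] ((441.3887023925781, 131.02169799804688), (238.21871948242188, 120.9935531616211), 4.0043768882751465)
top -0.0001391882382430064 0.99596875
invvalid [array([0.638, 0.119, 0.103]), array([0.594, 0.121, 0.077]), array([ 0.619, -0.203,  0.089]), array([0.612, 0.218, 0.038]), array([0.594, 0.011, 0.043])]
1738 [0.405 0.164 0.027] ((429.4969482421875, 126.67906188964844), (196.80776977539062, 238.4833984375), 53.515724182128906)
```

Mustard look‑alikes in the scene picture: (280,287) in the block's middle groove, and two smaller loose ones at (232,330) and (320,258). The crop shows that the one in the groove is the largest, as described, with its plain back to the robot. Walnut hangs at (385,157). Next I'll fit the poses.

```bash
python3 - <<'E'
from h import *
A={n:cloud(load(n,"a")) for n in("scene","top")}
for n in A:
    P=A[n].reshape(-1,3)
    def rep(name,m):
        q=P[m]; 
        if len(q)<4: print(n,name,len(q)); return
        r=cv2.minAreaRect((q[:,:2]*1000).astype(np.float32)); print(n,name,len(q),q.mean(0).round(4),np.round(r[0],1),np.round(r[1],1),round(r[2],1))
    near=(np.abs(P[:,0]-.59)<.11)&(np.abs(P[:,1]-.12)<.07)
    rep("blocktop",near&(P[:,2]>.026)&(P[:,2]<.033))
    for z0 in(.05,.06,.07,.08):
        rep("must%.2f"%z0,near&(P[:,2]>z0)&(P[:,2]<z0+.01)&(np.abs(P[:,0]-.6)<.02))
        rep("burg%.2f"%z0,near&(P[:,2]>z0)&(P[:,2]<z0+.01)&(np.abs(P[:,0]-.64)<.018))
    st=(np.hypot(P[:,0]-.618,P[:,1]+.22)<.09)
    rep("foot",st&(P[:,2]>.007)&(P[:,2]<.015)&(np.hypot(P[:,0]-.61,P[:,1]+.21)<.06))
    for z0 in np.arange(.05,.175,.01): rep("st%.2f"%z0,st&(P[:,2]>z0)&(P[:,2]<z0+.01))
    # lost pixels
    k=(np.hypot(P[:,0]-.62,P[:,1]+.21)<.045)&(P[:,2]>.004)&(P[:,2]<.016); 
    q=P[k]; rep("foot2",k)
    print(cv2.minEnclosingCircle((q[:,:2]*1000).astype(np.float32)))
E
```

```text
scene blocktop 1667 [0.5833 0.1249 0.0293] [612.5 118.7] [106.8 184.5] 80.5
scene must0.05 77 [0.5917 0.1287 0.0548] [591.6 124.3] [ 7.4 55.1] 1.4
scene burg0.05 85 [0.6342 0.1249 0.0547] [634.  122.6] [55.7  8.4] 88.8
scene must0.06 84 [0.5916 0.1274 0.0651] [591.9 124.4] [ 6.8 54.3] 0.1
scene burg0.06 91 [0.6342 0.1259 0.0649] [634.3 122. ] [ 6.6 56.6] 1.1
scene must0.07 147 [0.5942 0.1252 0.0739] [594.6 123.6] [ 9.2 55. ] 5.3
scene burg0.07 143 [0.6366 0.1237 0.0741] [637.7 122.3] [ 9.9 55.5] 6.2
scene must0.08 20 [0.5944 0.1257 0.0848] [594.9 124. ] [ 3.5 36.7] 6.3
scene burg0.08 18 [0.6366 0.1244 0.0847] [637.2 122.3] [ 3.3 37.6] 5.9
scene foot 751 [ 0.6179 -0.22    0.0096] [ 620.4 -221.2] [83.5 83.9] 0.1
scene st0.05 0
scene st0.06 58 [ 0.6123 -0.2176  0.0658] [ 611.8 -218.8] [56.   6.5] 58.5
scene st0.07 109 [ 0.6271 -0.2255  0.0752] [ 653.2 -237.6] [55.8 99.8] 65.8
scene st0.08 89 [ 0.6135 -0.2161  0.0851] [ 649.8 -229.1] [54.7 95.3] 75.2
scene st0.09 94 [ 0.612  -0.2162  0.0952] [ 611.  -218.5] [57.4  8.9] 57.4
scene st0.10 96 [ 0.612  -0.217   0.1052] [ 620.4 -221.8] [54.5 
[... 1518 characters left out ...]
  0.095 ] [ 621.9 -225.5] [56.  29.1] 59.5
top st0.10 42 [ 0.6136 -0.2198  0.1055] [ 621.5 -224.3] [55.5 27.7] 61.4
top st0.11 43 [ 0.6144 -0.2177  0.1156] [ 613.9 -217.4] [41.  36.2] 16.6
top st0.12 80 [ 0.6162 -0.2187  0.1255] [ 623.  -225.3] [56.5 28.5] 61.8
top st0.13 9 [ 0.6247 -0.221   0.1347] [ 617.3 -223.9] [31.9 27.9] 34.7
top st0.14 27 [ 0.6174 -0.2211  0.1474] [ 618.1 -219.2] [35.6 26.1] 17.6
top st0.15 108 [ 0.6218 -0.2243  0.1544] [ 618.5 -225. ] [26.5 36.7] 44.9
top st0.16 10 [ 0.6062 -0.2161  0.1613] [ 606.2 -215.8] [12.1  3.2] 68.3
top st0.17 0
top foot2 627 [ 0.6157 -0.212   0.0095] [ 618.9 -214.4] [84.6 67.1] 13.1
((619.7776489257812, -219.0502471923828), 42.59804153442383)
```

```bash
python3 - <<'E'
from h import *
W=cloud(load("scene","a"));b=load("scene","a")["pixels"]
for v in range(130,185,3):
    print(v,' '.join("%d:%s"%(u,'/'.join('%d'%round(x*1000) for x in W[v,u])) for u in range(368,402,3)))
E
```

```text
130 368:742/-355/36 371:733/-354/42 374:723/-350/49 377:712/-345/57 380:700/-337/67 383:688/-330/77 386:1152/-1202/-654 389:1140/-1211/-654 392:1123/-1209/-644 395:1108/-1209/-637 398:1087/-1199/-621 401:1074/-1202/-617
133 368:738/-350/33 371:731/-352/35 374:722/-351/40 377:710/-343/50 380:635/-224/157 383:630/-227/158 386:627/-233/156 389:1131/-1197/-659 392:1121/-1209/-661 395:1104/-1207/-652 398:1088/-1206/-643 401:1073/-1206/-636
136 368:734/-345/29 371:728/-349/29 374:717/-343/38 377:704/-335/49 380:635/-226/149 383:625/-219/158 386:622/-226/155 389:617/-229/156 392:1117/-1205/-675 395:1099/-1201/-664 398:1088/-1211/-664 401:1067/-1199/-647
139 368:730/-339/25 371:723/-341/28 374:714/-340/33 377:682/-298/74 380:636/-228/140 383:623/-217/153 386:621/-226/148 389:614/-224/153 392:604/-218/161 395:1101/-1211/-688 398:1082/-1204/-675 401:1067/-1205/-668
142 368:688/-271/79 371:687/-282/73 374:688/-296/64 377:691/-315/50 380:635/-229/132 383:619/-211/151 386:614/-215/151 389:605/-210/158 392:603/-218/155 395:606/-237/141 398:1082/-1209/-696 401:1066/-1209/-688
145 368:692/-279/64 37
[... 1309 characters left out ...]
01 383:613/-212/99 386:610/-219/97 389:606/-225/95 392:604/-234/90 395:599/-238/89 398:640/-337/1 401:637/-346/-3
166 368:689/-284/0 371:684/-289/-1 374:623/-196/96 377:620/-202/94 380:615/-206/94 383:611/-211/93 386:609/-220/88 389:606/-226/86 392:602/-233/83 395:599/-240/80 398:634/-326/2 401:630/-334/-1
169 368:683/-275/0 371:630/-197/83 374:623/-197/88 377:620/-203/85 380:616/-209/83 383:612/-214/83 386:609/-221/79 389:605/-227/77 392:602/-235/74 395:598/-241/72 398:630/-321/-1 401:625/-326/-2Traceback (most recent call last):
  File "<stdin>", line 4, in <module>
  File "<stdin>", line 4, in <genexpr>
  File "<stdin>", line 4, in <genexpr>
ValueError: cannot convert float NaN to integer
```

```bash
cat > fit.py <<'E'
from h import *
from scipy.optimize import least_squares
def stand_pts(tags):
    up=[];ft=[]
    for n,t in tags:
        c=load(n,t);W=cloud(c);P=W.reshape(-1,3);B=c["pixels"].reshape(-1,3).astype(int)
        dark=(B.max(1)<60)&(B.max(1)-B.min(1)<14)
        near=np.hypot(P[:,0]-.619,P[:,1]+.222)<.06
        up.append(P[near&dark&(P[:,2]>.03)&(P[:,2]<.17)]); ft.append(P[near&dark&(P[:,2]>.006)&(P[:,2]<.013)])
    return np.vstack(up),np.vstack(ft)
if __name__=="__main__":
    for tags in([("scene","a")],[("top","a")],[("scene","a"),("top","a")]):
        U,F=stand_pts(tags)
        def boxd(q,lo,hi): 
            c=np.clip(q,lo,hi); return np.linalg.norm(q-c,axis=1)
        def f(p):
            x,y,th=p; R=np.array([[np.cos(th),-np.sin(th)],[np.sin(th),np.cos(th)]])
            q=U.copy(); q[:,:2]=(U[:,:2]-[x,y])@R
            d=np.minimum(boxd(q,[.022,-.007,0],[.026,.007,.162]),np.minimum(boxd(q,[-.008,-.007,.147],[.008,.007,.150]),boxd(q,[.008,-.007,.150],[.026,.007,.162])))
            d=np.minimum(d,boxd(q,[-.011,-.007,.15],[-.005,.007,.162]))
            g=F[:,:2]-[x+.008*np.cos(th),y+.008*np.sin(th)]
            r=np.linalg.norm(g,axis=1); 
            return np.r_[np.minimum(d,.01), np.maximum(r-.044,0)]
        best=min((least_squares(f,[.612,-.218,t],loss='soft_l1',f_scale=.002) for t in np.radians([-50,-40,-30,-20,-10,0])),key=lambda s:s.cost)
        x,y,th=best.x; print(tags,len(U),len(F),best.x.round(4),np.degrees(th).round(1),best.cost)
        # foot via hull circle: LSQ of extreme radii per angle bin
        c0=F[:,:2].mean(0)
        h=cv2.convexHull((F[:,:2]*1000).astype(np.float32))[:,0]
        s=least_squares(lambda p:np.hypot(h[:,0]-p[0],h[:,1]-p[1])-43.5,[618,-219],loss='soft_l1'); print("foot centre hull",s.x.round(1), "pred",(np.array([x+.008*np.cos(th),y+.008*np.sin(th)])*1000).round(1))
        m=(U[:,2]>.152); 
        print("top strip minrect",cv2.minAreaRect((U[m,:2]*1000).astype(np.float32)))
        m=(U[:,2]<.140); print("post",m.sum(),U[m].mean(0).round(4))
E
python3 fit.py
python3 - <<'E'
from h import *
# walnut face plane
for n in("scene","top"):
    c=load(n,"a");P=cloud(c).reshape(-1,3)
    m=(np.abs(P[:,0]-.613)<.02)&(np.abs(P[:,1]+.219)<.03)&(P[:,2]>.066)&(P[:,2]<.122)
    q=P[m]
    for _ in range(4):
        c0=q.mean(0);v=np.linalg.svd(q-c0)[2][2]; q=q[np.abs((q-c0)@v)<.003]
    v*=-np.sign(v[0]); print(n,len(q),c0.round(4),v.round(3),"yaw of normal(+x)",np.degrees(np.arctan2(v[1],v[0])),"tilt",np.degrees(np.arcsin(v[2])))
    b=[.0,0]; 
    t=np.array([-v[1],v[0]]);t/=np.linalg.norm(t); s=(q[:,:2])@t; print("side mid",(s.min()+s.max())/2,s.max()-s.min(),"pt",(c0[:2]+t*((s.min()+s.max())/2-c0[:2]@t)).round(4))
E
```

```text
[('scene', 'a')] 163 775 [ 0.6126 -0.2192 -0.5096] -29.2 0.00039806118215018416
foot centre hull [ 618.9 -222.8] pred [ 619.6 -223.1]
top strip minrect ((619.9027709960938, -223.23570251464844), (14.027944564819336, 37.84395980834961), 60.73772048950195)
post 67 [ 0.6259 -0.2263  0.1007]
[('top', 'a')] 204 622 [ 0.6134 -0.22   -0.4499] -25.8 0.001640954866914438
foot centre hull [ 621.4 -224.1] pred [ 620.6 -223.5]
top strip minrect ((620.3792114257812, -223.4893341064453), (12.554521560668945, 36.03242111206055), 60.669410705566406)
post 121 [ 0.6176 -0.2166  0.0969]
[('scene', 'a'), ('top', 'a')] 367 1397 [ 0.6129 -0.2195 -0.4993] -28.6 0.0020407996337351076
foot centre hull [ 619.6 -223.2] pred [ 619.9 -223.3]
top strip minrect ((619.9027709960938, -223.23570251464844), (14.027944564819336, 37.84395980834961), 60.73772048950195)
post 188 [ 0.6205 -0.2201  0.0983]
scene 459 [ 0.6116 -0.2174  0.0948] [-0.87   0.492  0.008] yaw of normal(+x) 150.5032728613159 tilt 0.455228135717861
side mid -0.11054605676174993 0.05747223773274632 pt [ 0.6109 -0.2186]
top 172 [ 0.6113 -0.2176  0.0966] [-0.873  0.487  0.008] yaw of normal(+x) 150.84342535812618 tilt 0.45930187380011483
side mid -0.10647309551668593 0.05628852448629468 pt [ 0.6106 -0.2187]
```

```bash
cat > bfit.py <<'E'
from h import *
from scipy.optimize import least_squares
import sys
def bfit(tag,verbose=1):
    out=[]
    for n in("scene","top"):
        P=cloud(load(n,tag)).reshape(-1,3)
        m=(np.abs(P[:,0]-.592)<.085)&(np.abs(P[:,1]-.115)<.055)&(P[:,2]>.026)&(P[:,2]<.033)
        q=P[m,:2]
        h=cv2.minAreaRect((q*1000).astype(np.float32)); 
        # robust: box containment with shrink prior
        def f(p):
            c,s=np.cos(p[2]),np.sin(p[2]); l=(q-p[:2])@np.array([[c,-s],[s,c]])
            dx=np.maximum(np.abs(l[:,0])-.068,0);dy=np.maximum(np.abs(l[:,1])-.037,0)
            g=sum(np.maximum(.006+.002-np.abs(l[:,0]-k),0) for k in(-.042,0,.042))  # groove gaps
            return np.r_[dx,dy,g]
        s=least_squares(f,[.592,.117,np.radians(6)],loss='soft_l1',f_scale=.001)
        print(n,len(q),s.x.round(4),np.degrees(s.x[2]).round(2),s.cost, np.round(h[0],1),np.round(h[1],1),h[2]); out.append(s.x)
    return np.array(out)
if __name__=="__main__": print(bfit(sys.argv[1]))
E
python3 bfit.py a
python3 - <<'E'
from h import *
for n in("scene","top"):
    P=cloud(load(n,"a")).reshape(-1,3)
    for nm,x0 in(("must",.594),("burg",.637)):
        m=(np.abs(P[:,0]-x0)<.015)&(np.abs(P[:,1]-.123)<.035)
        for a,b in((.036,.046),(.046,.056),(.056,.066),(.070,.078),(.08,.095),(.095,.11)):
            q=P[m&(P[:,2]>a)&(P[:,2]<b)]
            if len(q)>3: print(n,nm,a,len(q),np.median(q,0).round(4),q[:,1].min().round(4),q[:,1].max().round(4),q[:,2].max().round(4), "slope",np.degrees(np.arctan(np.polyfit(q[:,1],q[:,0],1)[0])).round(1))
E
```

```text
scene 1641 [0.5968 0.1222 0.1388] 7.95 0.00036608192333414247 [595.9 120.8] [137.1  76.8] 6.645873546600342
top 1066 [0.5959 0.1218 0.1256] 7.2 8.176739140947083e-05 [595.3 121.8] [136.5  74.3] 7.146816253662109
[[0.59677606 0.12219618 0.13879926]
 [0.59592564 0.12181725 0.12558649]]
scene must 0.036 86 [0.5915 0.1272 0.0406] 0.0949 0.1515 0.0459 slope -4.9
scene must 0.046 78 [0.5914 0.1299 0.0512] 0.0968 0.1519 0.0559 slope -4.9
scene must 0.056 76 [0.5915 0.1282 0.0611] 0.0978 0.1514 0.0658 slope -5.1
scene must 0.07 141 [0.5941 0.1257 0.0737] 0.0965 0.1511 0.0779 slope -6.1
scene must 0.08 28 [0.5938 0.1385 0.0863] 0.1056 0.1423 0.0946 slope -6.7
scene must 0.095 48 [0.5948 0.1257 0.1005] 0.1051 0.1412 0.1042 slope -6.8
scene burg 0.036 80 [0.6341 0.1253 0.0409] 0.0957 0.1501 0.0458 slope -5.4
scene burg 0.046 83 [0.6339 0.1279 0.0513] 0.0942 0.1505 0.056 slope -5.1
scene burg 0.056 85 [0.6343 0.1243 0.0608] 0.0938 0.1503 0.066 slope -5.1
scene burg 0.07 135 [0.6363 0.1246 0.0738] 0.0945 0.1498 0.0779 slope -6.4
scene burg 0.08 26 [0.6371 0.1223 0.0864] 0.1036 0.141 0.0949 slope 
[... 169 characters left out ...]
.592 0.114 0.05 ] 0.0955 0.1373 0.0555 slope -8.1
top must 0.056 16 [0.5912 0.1214 0.0615] 0.0998 0.1473 0.0658 slope -7.3
top must 0.07 64 [0.5941 0.1198 0.0741] 0.096 0.1512 0.0774 slope -7.3
top must 0.08 6 [0.5923 0.1409 0.0833] 0.1064 0.1431 0.0949 slope -5.2
top must 0.095 29 [0.5953 0.1204 0.1002] 0.1055 0.1386 0.1064 slope -7.4
top burg 0.036 19 [0.6335 0.1229 0.0428] 0.0945 0.1488 0.0455 slope -8.3
top burg 0.046 15 [0.6347 0.1127 0.052 ] 0.096 0.1459 0.0558 slope -7.3
top burg 0.056 19 [0.6335 0.1235 0.0598] 0.0952 0.1488 0.0652 slope -7.2
top burg 0.07 76 [0.636  0.1223 0.0738] 0.0945 0.1498 0.0778 slope -6.9
top burg 0.095 30 [0.6377 0.1224 0.0999] 0.1041 0.1399 0.1036 slope -7.7
```

```bash
cat >> h.py <<'E'
TS=np.radians(-29.3); SX=np.array([np.cos(TS),np.sin(TS),0]); SY=np.array([-np.sin(TS),np.cos(TS),0]); SO=np.array([.6128,-.2193,0])
TB=np.radians(7.0); BX=np.array([np.cos(TB),np.sin(TB),0]); BY=np.array([-np.sin(TB),np.cos(TB),0]); BO=np.array([.5958,.1217,0])
Z=np.array([0,0,1.])
def rot(ydir,sgn):  # tool down, y along sgn*ydir
    y=sgn*np.asarray(ydir); z=-Z; return np.column_stack([np.cross(y,z),y,z])
def S(x,y,z): return SO+SX*x+SY*y+Z*z
def B(x,y,z): return BO+BX*x+BY*y+Z*z
def tcp(g): return np.asarray(g)+Z*.003   # grasp point -> TCP for tool down
E
python3 - <<'E'
from h import *
for s in(1,-1):
  for nm,g,r in(("stand",S(.001,0,.115),rot(SY,s)),("standhi",S(.001,0,.25),rot(SY,s)),("out",S(-.06,0,.13),rot(SY,s)),("groove",B(-.042,0,.063),rot(BY,s)),("groovehi",B(-.042,0,.18),rot(BY,s)),("must",B(0,0,.063),rot(BY,s))):
    q=env.inverse_kinematics(tcp(g),r); print(s,nm,None if q is None else np.round(q,2))
E
```

```text
1 stand [-0.34  0.62  0.23  1.18  0.    0.17]
1 standhi [-0.34  0.56  0.48  1.49  0.    0.17]
1 out [-0.33  0.49  0.06  1.13  0.    0.18]
1 groove [ 0.21  0.52 -0.11  0.95  0.    0.09]
1 groovehi [0.21 0.41 0.06 1.22 0.   0.09]
1 must [0.2  0.59 0.02 1.01 0.   0.08]
-1 stand [-0.34  0.62  0.23  1.18  0.   -2.97]
-1 standhi [-0.34  0.56  0.48  1.49  0.   -2.97]
-1 out [-0.33  0.49  0.06  1.13  0.   -2.96]
-1 groove [ 0.21  0.52 -0.11  0.95  0.   -3.06]
-1 groovehi [ 0.21  0.41  0.06  1.22  0.   -3.06]
-1 must [ 0.2   0.59  0.02  1.01  0.   -3.06]
```

```bash
python3 - <<'E'
from h import *
R=rot(SY,1)
env.move_ptp(tcp(S(.0015,0,.24)),R); print(env.current_time())
env.gripper_to(.074); f0=env.current_ft_force()
env.move_straight(tcp(S(.0015,0,.115)),v=.12); print(env.current_time(),env.current_ft_force()-f0)
snap("scene","b")
w=env.gripper_to(.05); print(env.current_gripper_width(),env.current_time(),(env.current_ft_force()-f0).round(2), env.current_tool_pos()-tcp(S(.0015,0,.115)))
c=snap("scene","b2");cv2.imwrite("pics/b2.png",cv2.resize(c["pixels"][90:240,310:460],(600,600),interpolation=2))
E
```

```text
3.7083
5.175 [-0.70705597 -0.04064202 -0.18703829]
0.054687110119989155 5.5333 [-1.38 -0.39  5.52] [ 0.00070025 -0.00026965  0.00126409]
```

View pics/b2.png

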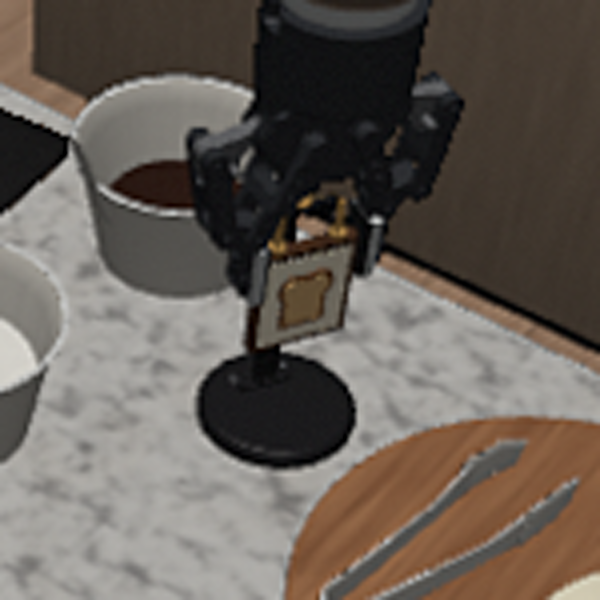

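The tag is held by its side edges and the width reads 54.7 mm. Now I lift it and slide it off the hook.

```bash
python3 - <<'E'
from h import *
R=rot(SY,1); f0=np.zeros(3)
def st(m): print(m,round(env.current_time(),2),env.current_ft_force().round(1),round(env.current_gripper_width(),4))
env.move_straight(tcp(S(.0015,0,.132)),v=.06); st("up")
env.move_straight(tcp(S(-.055,0,.132)),v=.12); st("out")
env.move_straight(tcp(S(-.065,0,.19)),v=.2)
c=snap("scene","c");st("hi");snap("top","c")
cv2.imwrite("pics/c_c.png",cv2.resize(c["pixels"][60:240,290:470],(600,600),interpolation=2))
# tag face plane
g=env.current_tool_pos()-[0,0,.003]; print(g)
P=cloud(c).reshape(-1,3);l=(P-g)@np.column_stack([SX,SY,Z])
m=(np.abs(l[:,0])<.012)&(np.abs(l[:,1])<.024)&(l[:,2]<.009)&(l[:,2]>-.05)
q=l[m]; 
for _ in range(3):
    c0=q.mean(0);v=np.linalg.svd(q-c0)[2][2];q=q[np.abs((q-c0)@v)<.003]
print(len(q),c0.round(4),v.round(3)*-np.sign(v[0]))
m=(np.abs(l[:,0])<.015)&(np.abs(l[:,1])<.03)&(l[:,2]<.05)&(l[:,2]>-.08)
q=l[m];print("lowest z",np.sort(q[:,2])[:8].round(4),"y range low",q[q[:,2]<-.025][:,1].min(),q[q[:,2]<-.025][:,1].max())
E
```

```text
up 6.02 [-0.2 -0.4 -0.3] 0.0545
out 6.63 [ 0.1 -0.   0.3] 0.0545
hi 7.12 [-0.2  0.3 -0. ] 0.055
[ 0.55592703 -0.18753582  0.1888599 ]
514 [-0.0027 -0.0001 -0.0194] [-1.    -0.014  0.003]
lowest z [-0.0526 -0.0524 -0.0524 -0.0523 -0.052  -0.0514 -0.0514 -0.0512] y range low -0.029162604323552718 0.02899499850772008
```

View pics/c_c.png

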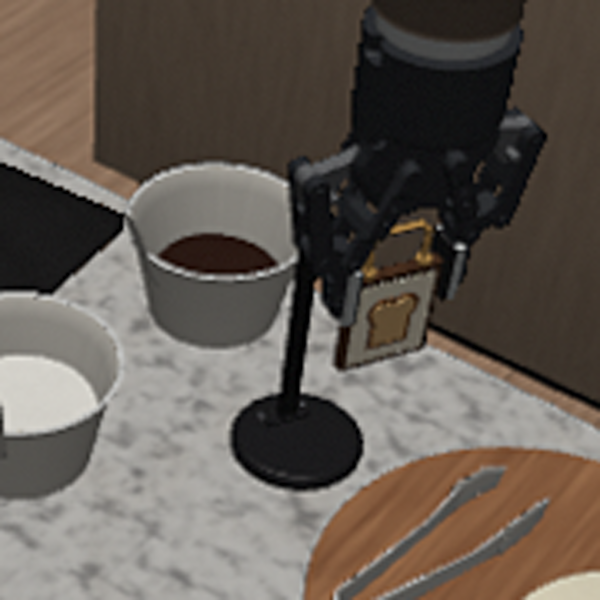

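```bash
python3 - <<'E'
from h import *
R=rot(BY,1)
def st(m): print(m,round(env.current_time(),2),env.current_ft_force().round(1),round(env.current_gripper_width(),4),(env.current_tool_pos()).round(4))
env.move_ptp(tcp(B(-.0433,.001,.15)),R); st("above")
env.move_straight(tcp(B(-.0433,.001,.098)),v=.15)
c=snap("scene","d");snap("top","d");st("pre")
cv2.imwrite("pics/d.png",cv2.resize(c["pixels"][200:350,200:350],(600,600),interpolation=2))
E
```

```text
above 8.35 [ 0.8 -0.3  0. ] 0.0546 [0.553  0.1165 0.153 ]
pre 8.95 [ 0.3  0.4 -0.2] 0.0547 [0.5539 0.1171 0.1023]
```

View pics/d.png

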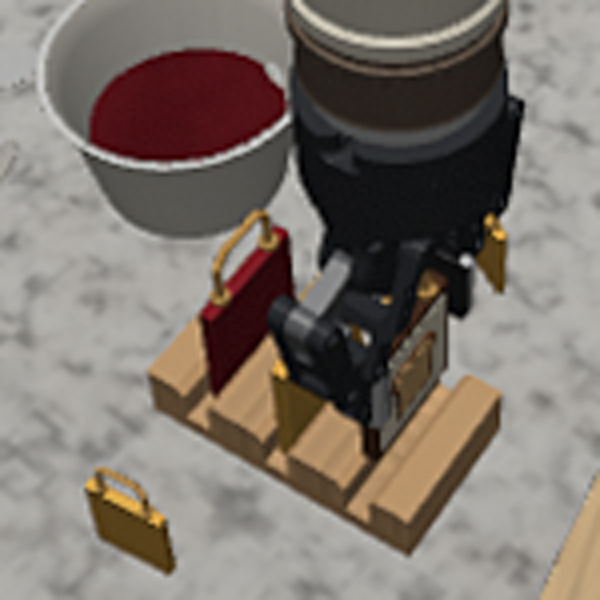

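```bash
python3 - <<'E'
from h import *
def st(m): print(m,round(env.current_time(),2),env.current_ft_force().round(1),round(env.current_gripper_width(),4),(env.current_tool_pos()-tcp(B(-.0433,.001,0))).round(4))
for z in(.075,.067,.064,.0625):
    env.move_straight(tcp(B(-.0433,.001,z)),v=.06); st(z)
    if np.linalg.norm(env.current_ft_force())>15: break
E
```

```text
0.075 9.48 [-0.   0.2 -0.5] 0.0548 [-0.0004  0.      0.0745]
0.067 9.77 [-0.1  0.8 -0.8] 0.0548 [-0.0004 -0.0001  0.0665]
0.064 10.02 [1.2 0.4 0.7] 0.0546 [0.0005 0.0001 0.0644]
0.0625 10.27 [-2.9 -0.4  9.9] 0.0546 [0.0008 0.0002 0.0644]
```

```bash
python3 - <<'E'
from h import *
def st(m): print(m,round(env.current_time(),2),env.current_ft_force().round(1),round(env.current_gripper_width(),4),(env.current_tool_pos()-tcp(B(-.0433,.001,0))).round(4))
env.gripper_to(.074); st("open")
env.move_straight(tcp(B(-.0433,.001,.135)),v=.2)
env.move_straight(tcp(B(-.0433,-.16,.16)),v=.35); st("clear")
for n in("scene","top"):
    c=snap(n,"e"); P=cloud(c).reshape(-1,3); l=(P-BO)@np.column_stack([BX,BY,Z])
    for nm,x0 in(("wal",-.042),("must",0),("burg",.042)):
        m=(np.abs(l[:,0]-x0)<.013)&(np.abs(l[:,1])<.036)
        pl=m&(l[:,2]>.068)&(l[:,2]<.08); cr=m&(l[:,2]>.094)&(l[:,2]<.11); lo=m&(l[:,2]>.036)&(l[:,2]<.066)
        for k,mm in(("pl",pl),("cr",cr),("lo",lo)):
            q=l[mm]
            if len(q)>3: print(n,nm,k,len(q),np.median(q,0).round(4),"y",q[:,1].min().round(4),q[:,1].max().round(4),"zmax",np.percentile(q[:,2],90).round(4))
    if n=="scene": cv2.imwrite("pics/e.png",cv2.resize(c["pixels"][220:350,210:340],(600,600),interpolation=2))
E
```

```text
open 10.6 [-0.1  0.3  0.1] 0.0741 [-0.0003 -0.0001  0.0621]
clear 11.73 [-0.   0.3 -0.1] 0.0737 [ 0.0185 -0.1606  0.1582]
scene wal pl 174 [-0.0438  0.0034  0.0737] y -0.0281 0.0295 zmax 0.0767
scene wal cr 51 [-0.0428  0.0037  0.1008] y -0.017 0.0196 zmax 0.1023
scene wal lo 228 [-0.0466  0.0096  0.0519] y -0.0257 0.0299 zmax 0.0628
scene must pl 164 [-0.0019  0.0039  0.0733] y -0.0259 0.0305 zmax 0.0764
scene must cr 50 [-0.0008  0.0042  0.1002] y -0.0156 0.0199 zmax 0.1024
scene must lo 235 [-0.0039  0.0068  0.0506] y -0.0254 0.0308 zmax 0.0626
scene burg pl 162 [ 0.0403 -0.0028  0.0736] y -0.0316 0.0238 zmax 0.0767
scene burg cr 49 [ 0.0411 -0.0015  0.1005] y -0.0227 0.014 zmax 0.1019
scene burg lo 253 [0.0381 0.0002 0.0521] y -0.0321 0.0238 zmax 0.063
top wal pl 64 [-0.0442  0.0005  0.0739] y -0.0262 0.0291 zmax 0.0764
top wal cr 29 [-0.0425 -0.0013  0.0999] y -0.0165 0.0168 zmax 0.1029
top wal lo 33 [-0.0471 -0.0036  0.0559] y -0.0266 0.0292 zmax 0.0627
top must pl 73 [-0.0021 -0.0005  0.0743] y -0.0256 0.0295 zmax 0.0768
top must cr 31 [-0.0007  0.0009  0.0995] y -0.0164 0.0195 zmax 0.1024
top must lo 42 [-0.0044  0.0003  0.0511] y -0.0259 0.0287 zmax 0.0623
top burg pl 84 [ 0.0402 -0.0064  0.0732] y -0.0325 0.023 zmax 0.0765
top burg cr 30 [ 0.0412 -0.004   0.1009] y -0.0226 0.0135 zmax 0.1023
top burg lo 53 [ 0.0375 -0.0058  0.0513] y -0.0325 0.0227 zmax 0.0621
```

View pics/e.png

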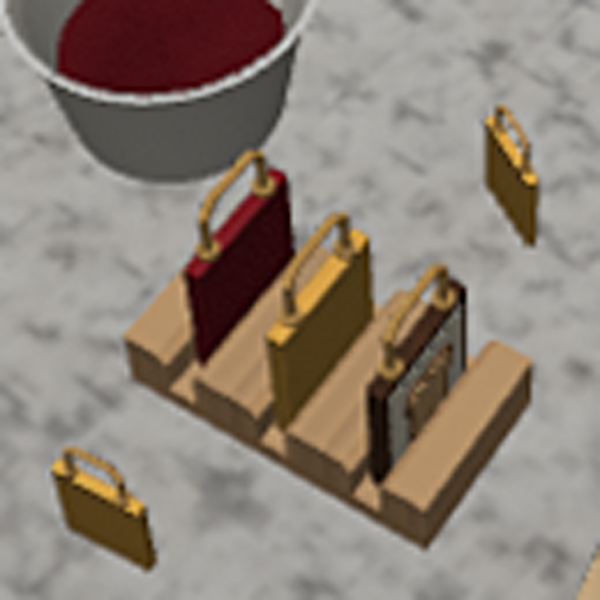

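Walnut is upright and fully down: its crown top is at 102 mm, the same as its neighbours. Next I pick the mustard tag.

```bash
python3 - <<'E'
from h import *
def st(m): print(m,round(env.current_time(),2),env.current_ft_force().round(1),round(env.current_gripper_width(),4))
b=(-.0008,.0022)
env.move_straight(tcp(B(*b,.15)),rot(BY,1),v=.3)
env.move_straight(tcp(B(*b,.063)),v=.12); st("down")
env.gripper_to(.05); st("grip")
env.move_straight(tcp(B(*b,.16)),v=.12); st("lift")
c=snap("scene","f");snap("top","f")
cv2.imwrite("pics/f.png",cv2.resize(c["pixels"][180:350,190:360],(600,600),interpolation=2))
for s in(-1,):
  for g in(S(-.09,0,.19),S(-.07,0,.14)):
    print(np.round(env.inverse_kinematics(tcp(g),rot(SY,s)),2))
E
```

```text
down 13.42 [ 0.3 -0.   0.8] 0.0737
grip 13.72 [-0.8 -0.5  5.2] 0.0548
lift 14.68 [-0.1 -0.5 -0.3] 0.0542
[-0.32  0.39  0.06  1.24  0.   -2.95]
[-0.32  0.47  0.04  1.14  0.   -2.95]
```

View pics/f.png

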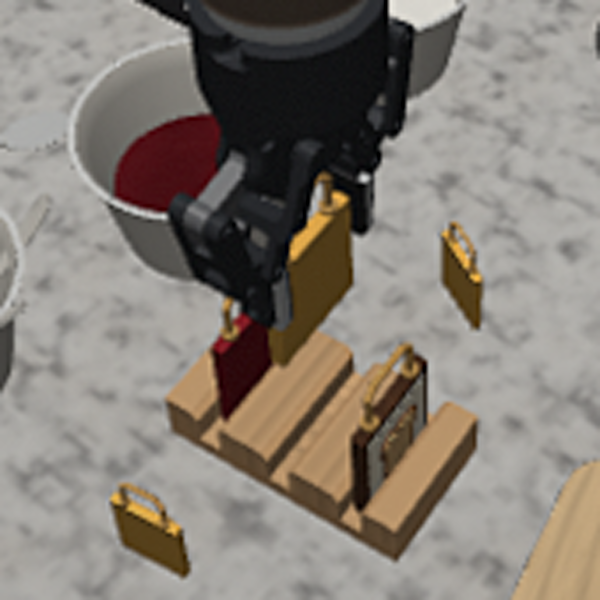

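```bash
cat > hand.py <<'E'
from h import *
def inhand(tag):
    g=env.current_tool_pos()-[0,0,.003]
    for n in("scene","top"):
        c=snap(n,tag);P=cloud(c).reshape(-1,3);l=(P-g)@np.column_stack([SX,SY,Z])
        m=(np.abs(l[:,0])<.012)&(np.abs(l[:,1])<.024)&(l[:,2]<.009)&(l[:,2]>-.05);q=l[m]
        if len(q)>10:
            for _ in range(3):
                c0=q.mean(0);v=np.linalg.svd(q-c0)[2][2];q=q[np.abs((q-c0)@v)<.003]
            print(n,len(q),"face",c0.round(4),(v*-np.sign(v[0])).round(3))
        m=(np.abs(l[:,0])<.015)&(np.abs(l[:,1])<.035)&(l[:,2]<.06)&(l[:,2]>-.08);q=l[m];lo=q[(q[:,2]<-.025)]
        print(" low z",np.sort(q[:,2])[:6].round(4),"y",np.percentile(lo[:,1],[1,99]).round(4))
        B_=c["pixels"].reshape(-1,3).astype(int)[m];br=(B_[:,2]-B_[:,0]>35)&(q[:,2]>.016)&(q[:,2]<.05)
        if br.sum()>3: print(" bail n",br.sum(),"mean",q[br].mean(0).round(4),"y",q[br][:,1].min().round(4),q[br][:,1].max().round(4),"ztop",q[br][:,2].max().round(4))
    u,v=proj(load("scene",tag),[g])[0].astype(int);c=load("scene",tag)["pixels"]
    cv2.imwrite(f"pics/{tag}.png",cv2.resize(c[max(0,v-75):v+75,u-75:u+75],(600,600),interpolation=2))
E
python3 - <<'E'
from hand import *
def st(m): print(m,round(env.current_time(),2),env.current_ft_force().round(1),round(env.current_gripper_width(),4))
env.move_straight(tcp(B(-.06,-.08,.21)),v=.3)
env.move_ptp(tcp(S(-.085,0,.20)),rot(SY,-1)); 
env.move_straight(tcp(S(-.07,0,.1315)),v=.2);st("pre")
inhand("g"); print(env.current_tool_pos()-tcp(S(-.07,0,.1315)))
E
```

```text
pre 18.26 [-0.8 -0.2 -0.5] 0.055
scene 467 face [-0.0061  0.     -0.0195] [-1.    -0.003  0.01 ]
 low z [-0.0563 -0.0553 -0.0545 -0.0541 -0.0539 -0.0538] y [-0.0279  0.0278]
 bail n 45 mean [-0.003  -0.0012  0.0301] y -0.028 0.0241 ztop 0.0408
top 40 face [-0.0057  0.0082 -0.0291] [-1.     0.009 -0.013]
 low z [-0.0541 -0.0534 -0.0531 -0.0502 -0.05   -0.0493] y [-0.0089  0.0251]
[ 0.00094438 -0.00020864  0.00174685]
```

View pics/g.png

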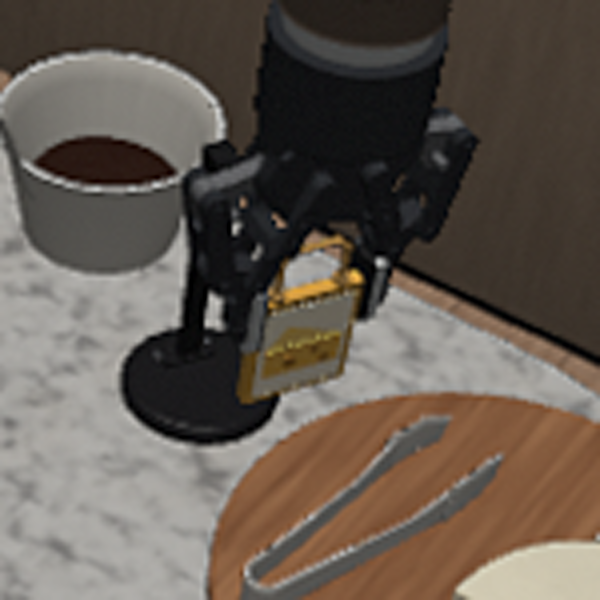

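```bash
python3 - <<'E'
from hand import *
def st(m): 
    p=env.current_tool_pos()-SO-[0,0,.003]; print(m,round(env.current_time(),2),env.current_ft_force().round(1),round(env.current_gripper_width(),4),np.round([p@SX,p@SY,p[2]],4))
st("now")
env.move_straight(tcp(S(-.03,0,.131)),v=.12);env.sleep(.2);st("a")
if np.linalg.norm(env.current_ft_force())<6:
    env.move_straight(tcp(S(.0035,0,.131)),v=.06);env.sleep(.2);st("b")
inhand("h")
E
```

```text
now 18.36 [-0.6  0.  -0.4] 0.0547 [-0.0691  0.0003  0.1332]
a 19.04 [ 0.1  0.6 -1.3] 0.0547 [-3.070e-02  1.000e-04  1.313e-01]
b 19.95 [-0.7  0.6 -1.5] 0.0545 [0.0031 0.     0.1311]
scene 451 face [-0.006   0.0003 -0.0192] [-1.    -0.     0.014]
 low z [-0.0554 -0.0544 -0.0544 -0.054  -0.0538 -0.0537] y [-0.0273  0.0282]
 bail n 53 mean [-0.0033 -0.0002  0.0279] y -0.0191 0.0187 ztop 0.0387
top 140 face [-0.0061  0.0013 -0.0209] [-1.     0.001  0.008]
 low z [-0.0532 -0.0524 -0.0522 -0.0512 -0.0511 -0.0501] y [-0.0273  0.0267]
```

View pics/h.png

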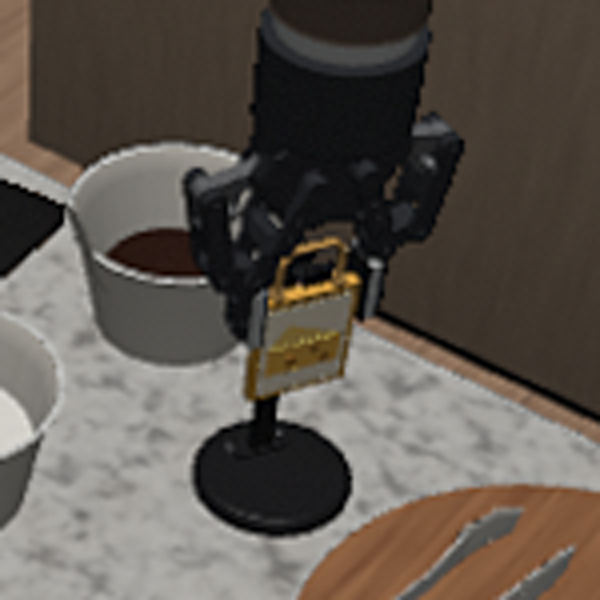

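The hook's lip shows inside the bail opening and there is no contact force. I lower it now.

```bash
python3 - <<'E'
from hand import *
def st(m): 
    p=env.current_tool_pos()-SO-[0,0,.003]; print(m,round(env.current_time(),2),env.current_ft_force().round(1),round(env.current_gripper_width(),4),np.round([p@SX,p@SY,p[2]],4))
for z in(.123,.118,.1165,.115,.1138):
    env.move_straight(tcp(S(.004,0,z)),v=.04);env.sleep(.1);st(z)
    if env.current_ft_force()[2]>5: break
inhand("i")
E
```

```text
0.123 20.5 [-0.1 -0.2 -1.4] 0.0547 [ 0.004  -0.      0.1229]
0.118 20.88 [ 0.2  0.1 -0.6] 0.0548 [ 0.004  -0.      0.1179]
0.1165 21.23 [ 0.4 -0.8  1. ] 0.0548 [0.0041 0.     0.1167]
0.115 21.57 [-1.5  0.6  4.5] 0.0547 [4.400e-03 1.000e-04 1.165e-01]
0.1138 21.93 [-2.9  1.4  9.1] 0.0541 [4.600e-03 1.000e-04 1.164e-01]
scene 426 face [-0.0059 -0.0001 -0.0196] [-1.     0.003  0.001]
 low z [-0.0552 -0.0549 -0.0546 -0.0544 -0.0544 -0.0544] y [-0.0276  0.0278]
 bail n 39 mean [-0.0029  0.0005  0.0285] y -0.0276 0.0194 ztop 0.0426
top 131 face [-0.0061  0.0012 -0.0202] [-1.    -0.007  0.002]
 low z [-0.0518 -0.0511 -0.0504 -0.0503 -0.0497 -0.0497] y [-0.0276  0.0265]
```

View pics/i.png

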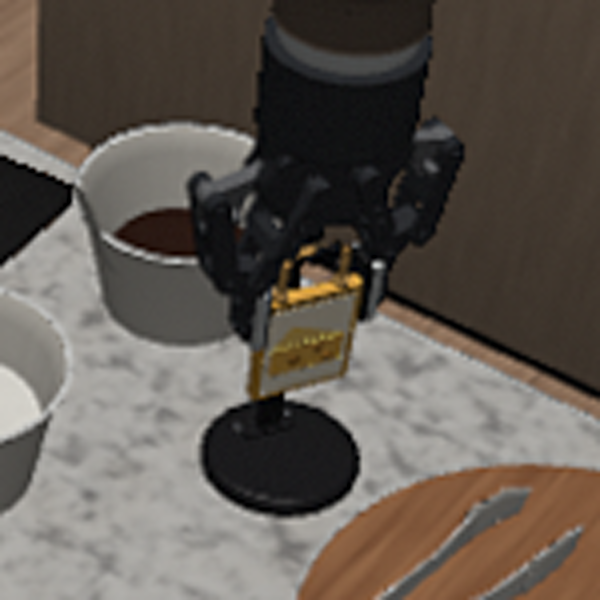

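Contact is at the height where walnut hung. I relieve the press and release.

```bash
python3 - <<'E'
from hand import *
def st(m): 
    p=env.current_tool_pos()-SO-[0,0,.003]; print(m,round(env.current_time(),2),env.current_ft_force().round(1),round(env.current_gripper_width(),4),np.round([p@SX,p@SY,p[2]],4))
env.move_straight(tcp(S(.0035,0,.1158)),v=.03);st("relax")
env.gripper_to(.062);st("o1")
env.gripper_to(.076);st("o2")
env.move_straight(tcp(S(.0035,0,.24)),v=.15)
env.move_straight(tcp(S(-.12,0.05,.27)),v=.3);st("away")
for n in("scene","top"):
    c=snap(n,"j")
    P=cloud(c).reshape(-1,3);l=(P-SO)@np.column_stack([SX,SY,Z])
    m=(np.abs(l[:,0])<.02)&(np.abs(l[:,1])<.025)&(l[:,2]<.12)&(l[:,2]>.066);q=l[m]
    for _ in range(3):
        c0=q.mean(0);v=np.linalg.svd(q-c0)[2][2];q=q[np.abs((q-c0)@v)<.003]
    print(n,len(q),c0.round(4),(-v*np.sign(v[0])).round(3))
    a,b,w=(110,320,120) if n=="scene" else (165,375,80)
    cv2.imwrite(f"pics/j{n}.png",cv2.resize(c["pixels"][a:a+w,b:b+w],(600,600),interpolation=2))
    cv2.imwrite(f"pics/jfull_{n}.png",c["pixels"])
E
```

```text
relax 22.27 [-1.5  0.5  4.9] 0.0545 [0.0038 0.     0.1165]
o1 22.52 [ 0.3 -0.8  0.5] 0.0621 [ 3.10e-03 -1.00e-04  1.15e-01]
o2 22.81 [ 0.  -0.1  0.1] 0.0762 [ 0.0034 -0.      0.1155]
away 24.39 [ 0.6 -0.5  0.3] 0.0759 [-0.1204  0.0502  0.2696]
scene 416 [-0.0023  0.0004  0.0942] [-1.    -0.007  0.004]
top 0 [nan nan nan] [-0. -0. -0.]<stdin>:14: RuntimeWarning: Mean of empty slice.
  ret = um.true_divide(
```

View pics/jscene.png

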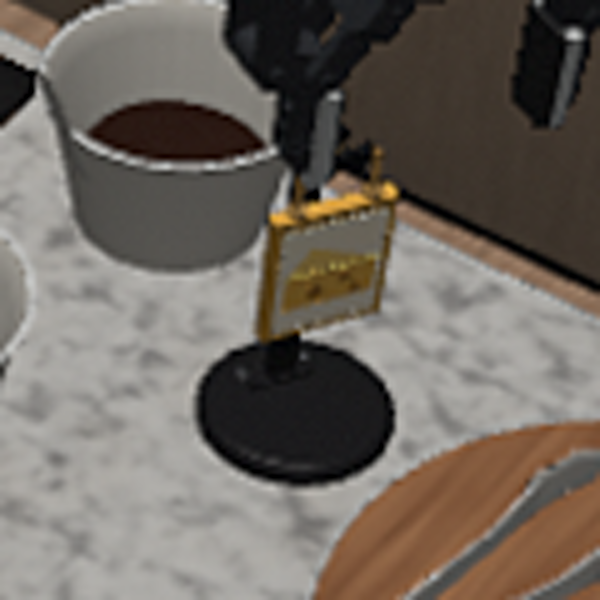

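View pics/jfull_scene.png

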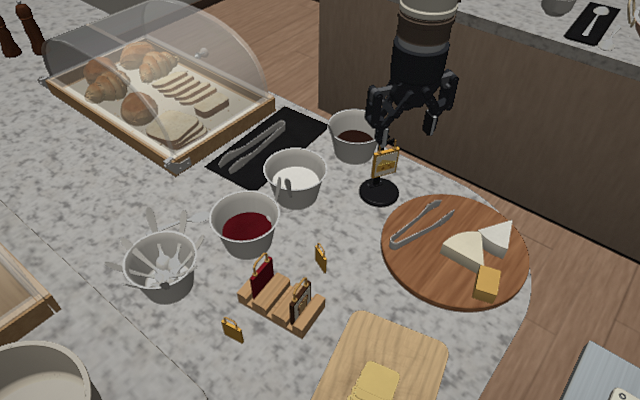

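Mustard hangs with its cheese face outward at the same spot. I move the arm fully clear, take one last look, then hand in.

```bash
python3 - <<'E'
from h import *
env.move_ptp(np.array([.35,-.05,.35]),rot(np.array([0,1.,0]),1)); env.sleep(.5)
for n in("scene","top"):
    c=snap(n,"k")
    P=cloud(c).reshape(-1,3);l=(P-SO)@np.column_stack([SX,SY,Z]);px=c["pixels"].reshape(-1,3).astype(int)
    m=(np.abs(l[:,0])<.02)&(np.abs(l[:,1])<.025)&(l[:,2]<.12)&(l[:,2]>.066)
    print(n,m.sum(), np.median(l[m],0).round(4) if m.any() else "")
    br=(np.abs(l[:,0])<.02)&(np.abs(l[:,1])<.022)&(l[:,2]>.13)&(px[:,2]-px[:,0]>40)
    if br.any(): print(" bail",br.sum(),l[br].mean(0).round(4),l[br][:,2].max().round(4))
a=load("scene","k")["pixels"][115:205,335:425];b=load("scene","k")["pixels"][235:345,225:335]
cv2.imwrite("pics/k.png",np.hstack([cv2.resize(a,(400,400),interpolation=2),cv2.resize(b,(400,400),interpolation=2)]));print(env.current_time())
E
```

```text
scene 419 [-0.0022  0.0005  0.0945]
 bail 49 [0.0012 0.0037 0.1439] 0.1592
top 141 [-0.0024 -0.0006  0.0969]
 bail 61 [0.0002 0.0016 0.1488] 0.1607
27.3917
```

View pics/k.png

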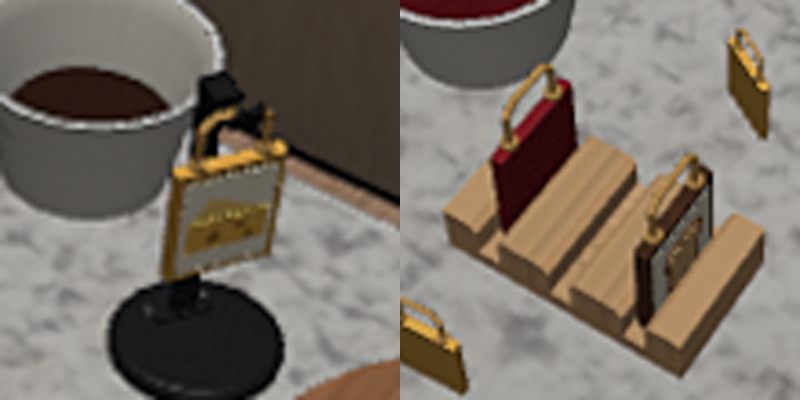

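The left half shows mustard on the hook, seated in the notch with its picture outward. The right half shows walnut upright in the front groove, with burgundy untouched.

```bash
python3 -c "
from bench import env
print(env.job_done(), env.current_time())"
```

```text
the job is handed in; nothing more can be done
the job is handed in; nothing more can be done
```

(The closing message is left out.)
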